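Keep a sample of each colour and clear the tumbler's catch tray

TASK

The tumbler has finished a mixed lot of red and blue castings. Keep exactly one casting of each of the two colours as a retained sample: turn the carousel's cover until its opening lines up with the compartment of that colour and set one casting in through it; put all the other castings from the catch tray into the blue tote. At the end the yellow sample kept earlier must still be in its compartment, the cover must be turned back so that its opening lies over the blank grey segment, and the marker and the mould half must be where they were.

Things in the scene. Friction and masses are not known exactly. Their poses are not given: they have to be found in the camera images.
- red_a: red cast resin knob with a flared round foot 55 mm across (foot 20 mm high, tapering), a 23 mm stem and a round 27 mm head between 30 and 44 mm up; 44 mm tall, 50 g; origin at the centre of its underside, z along its axis to the head. Pinch it by the head.
- red_b: red cast resin knob with a flared round foot 55 mm across (foot 20 mm high, tapering), a 23 mm stem and a round 27 mm head between 30 and 44 mm up; 44 mm tall, 50 g; origin at the centre of its underside, z along its axis to the head. Pinch it by the head. May be absent.
- red_c: red cast resin knob with a flared round foot 55 mm across (foot 20 mm high, tapering), a 23 mm stem and a round 27 mm head between 30 and 44 mm up; 44 mm tall, 50 g; origin at the centre of its underside, z along its axis to the head. Pinch it by the head. May be absent.
- blue_a: blue cast resin knob with a flared round foot 55 mm across (foot 20 mm high, tapering), a 23 mm stem and a round 27 mm head between 30 and 44 mm up; 44 mm tall, 50 g; origin at the centre of its underside, z along its axis to the head. Pinch it by the head.
- blue_b: blue cast resin knob with a flared round foot 55 mm across (foot 20 mm high, tapering), a 23 mm stem and a round 27 mm head between 30 and 44 mm up; 44 mm tall, 50 g; origin at the centre of its underside, z along its axis to the head. Pinch it by the head. May be absent.
- blue_c: blue cast resin knob with a flared round foot 55 mm across (foot 20 mm high, tapering), a 23 mm stem and a round 27 mm head between 30 and 44 mm up; 44 mm tall, 50 g; origin at the centre of its underside, z along its axis to the head. Pinch it by the head. May be absent.
- yellow_kept: yellow cast resin knob with a flared round foot 55 mm across (foot 20 mm high, tapering), a 23 mm stem and a round 27 mm head between 30 and 44 mm up; the sample already kept, standing in the yellow compartment; origin at the centre of its underside. It stays there.
- carousel: white round sample carousel fixed to the bench, foot 324 mm across; origin under its centre, on the bench. Four quarter sectors, on its own axes: blank, decked over in grey (+x), red (+y), yellow (-x), blue (-y), marked by colour plates on the wall and floor discs. Compartments reach 20 to 145 mm from the centre, floor 10 mm above the bench, 4 mm walls up to 66 mm
- seg_red (a point): centre of the red compartment's floor, 90 mm from the carousel's centre, 10 mm above the bench
- seg_blue (a point): centre of the blue compartment's floor, likewise
- seg_yellow (a point): centre of the yellow compartment's floor, likewise
- seg_blank (a point): centre of the blank segment's grey deck, 90 mm from the carousel's centre, 66 mm above the bench
- dial (a joint): angle of the clear cover about the carousel's centre (rad), anticlockwise from above: 0 = opening over the blank segment (closed), 1.571 red, 3.142 yellow, 4.712 blue. Stops at -0.12 and 4.85, so blue cannot pass straight to blank. Turns against light friction (0.08 N m), stays where left. Cover 4 mm thick, its top 73 mm above the bench, radius 153 mm
- dial_opening (a point): centre of the cover's one opening, at the top of the cover: a sector 56 degrees wide, from 42 to 139 mm from the carousel's centre, edged in black
- dial_knob (a point): the cover's black finger knob, an upright round grip 21 mm thick that spins freely on its own pin, on the cover 88 mm from the centre, straight opposite the opening; this point is on its axis 24 mm above the cover, its top 36 mm above the cover. Pinch or push it round the centre to turn the cover
- tumbler: green barrel tumbler with a steel catch tray in front, fixed to the bench; origin under the middle of the tray, on the bench. Tray 215 mm (x) by 170 mm (y) outside, walls 4 mm thick, 18 mm high, floor 4 mm above the bench. The machine stands behind it, from 145 mm on in +x, up to 165 mm high; its chute (to 70 mm high) overhangs the tray's rear wall
- tote: shallow blue tote fixed to the bench, 200 mm (x) by 160 mm (y) outside, walls 5 mm thick and 45 mm high, floor 5 mm above the bench; origin under its centre, on the bench
- marker: marker pen with a blue cap, 135 mm long, lying on the bench, a bystander
- mould: light blue silicone mould half, 60 x 85 x 24 mm, a bystander

How it is judged:
By the outcome, as a careful person would: the job done as asked, in the order asked, and still so for the second after the job is handed in, with the robot touching nothing.
Of red_b, red_c, blue_b, blue_c only 1 to 4 are there at a start; the rules pass over those that are not, and their reading is None.
At some moment in a run one of red_a, red_b, red_c, blue_a, blue_b, blue_c may be knocked a few centimetres aside while the robot is not near it.
Once in a run the grip may slacken for a moment while it holds something.
It also fails if it takes over 210 s, if anything falls off the work surface, if the arm or the gripper's body presses on something with over 40 N, if the wrist force passes 120 N, or if a joint passes its speed limit or range.

ROBOT

A 6-joint arm with a two-finger parallel gripper is mounted at the origin on a cart in front of the work surface, level with it; the furniture and walls round the work are solid. World frame = base frame: x ahead of the robot, y to its left, z up, the work surface at z = 0. Lengths are in m, angles in degrees, forces in N, time in s.
With the tool pointing down it reaches from about 0.275 to 0.75 m from the base axis. Payload 10.2 kg.
Tool frame: the origin (TCP) lies on the centre line of the jaws, within the pads' length; the fingertips stand 19 mm ahead of it and the grasp point (between the pads) is the TCP; z points along the fingers, y is the line along which they close (so a half turn about z gives the same grasp; the last joint's range is limited). The gripper opens to 88 mm and grips with 3 to 60 N. Pads are 18 mm wide; open, the fingers measure 123 mm over their backs; the gripper's body (75 mm by 187 mm) begins 45 mm behind the grasp point.
Start: joints at [50.569, 17.928, 85.812, -0, 76.261, -12.8], TCP at [0.235, 0.469, 0.258] pointing down, gripper open.
Joint ranges: [-168.41, 168.41], [-55.51, 124.54], [10.69, 146.95], [-70.63, 250.63], [1, 178], [-165.06, 165.06]. Speed limits (degrees/s): [136.94, 136.94, 172.46, 180, 180, 180].

INTERFACE

Orientations are given as a 3x3 rotation matrix whose columns are the frame's x, y, z axes.
In Python, from bench import arm, cams, close_job gives the robot as it stands. The module is installed in compiled form; this text tells all that it offers.
- The arm moves only by the shell command python3 -m pendant 'ROWS'. ROWS is JSON, a list of rows, each a list of 7 numbers: the shift along the tool's x, y, z in units of 50 mm (1.0 is 50 mm), then the turn, a rotation vector about the tool's x, y, z in units of 8 degrees (1.0 is 8 degrees), then the opening, from 0 (shut) to 1 (fully open). A call has 1 to 8 rows; each row is the pose to reach, as a shift and turn from the pose commanded when the call began, along the tool's axes at that moment; what a row does not reach only later rows make up. A row lasts 1/10 s, in which the tool goes at most 50 mm and 8.59 degrees, less where a joint would pass 70% of its speed; a pose out of reach is approached as far as the arm can. A call with a gripper value outside its range is refused whole. The fingers move at their own pace and stop on an object; the grip force is fixed at half the most. Time passes only in rows, so rows that repeat a pose let the fingers close. It gives the time, the measured TCP pose, the force, the opening and the grip force at its end, in the units of the state.
- arm.state(): the state, without advancing time (a new reading comes with each control period).
- cams.grab_frame(name): name is "side" or "top"; returns a dict with "pixels" (420x560x3 uint8, red, green, blue), "depth" (420x560 float32, m along the optical axis (not along the pixel's ray), 0 where there is no reading), "camera_matrix" (3x3 intrinsics, pixels), "k1" (the pictures are not rectified: a ray, as slopes to the right and down, at radius r is drawn at 1 + k1 r^2 times it, then the intrinsics apply), "T" (4x4, takes a point from camera to world coordinates). Camera axes: x right, y down, z forward; pixel columns grow to the right and rows downward; lengths in m; the calibration is good to about 2 mm. A picture is of the moment at which its call begins.
- close_job(): hands the job in; it is judged then, once.
Trained networks look in a picture, given as the dict that the camera call returned (one of the last four; its "shot" number tells which), for a name from the list of things; names that differ only in an ending like _2 or _b are one class to them, and where a whole thing is asked for, a point or a joint stands for the part that bears it (a point fixed in the world has none). Each returns a list of dicts, best first, with "conf" (0 to 1); they miss things now and then, are a little off and sometimes report something else, mostly with a low value. They report only what shows in the picture. A call takes as long as a camera call.
- cams.cut_out(picture, query): "pixels" (420x560 bool, what is visible of it) and "rect" ([centre column, centre row, width, height] in pixels, round what is visible of it).
The state is a dict: "clock": time; "q": joint angles; "qvel": joint speeds; "tau": joint torques, N m; "tool_pos": TCP position; "tcp_rot": TCP orientation; "ft_force": force on the tool from outside, world axes, zero at the start; "torque": the same for the moment, N m; "width": opening from 0.0 (shut) to 1.0 (fully open); "finger_force": force on a finger pad.
Only numpy, scipy, OpenCV 4.12 (cv2) and the standard library are available. Lean on these libraries where they do the work, as an engineer would, in place of code of your own. Each camera call takes 0.05 s, during which the arm holds its last target. There are 200 camera calls.

## Working session

There is one attempt and no reset: what is moved stays moved. The work goes in short steps, Python scripts to look and compute and a shell command to move; the robot and the scene stay as the last step left them, time stands still between calls to the robot, and variables do not carry over. Pictures are saved under pics/ and viewed, at most 14 in all, crops included, and the job is handed in when it is done.

```bash
mkdir -p pics; ls; cat > h.py <<'E'
import numpy as np, cv2
from bench import arm, cams, close_job
def save(f,n): cv2.imwrite(f'pics/{n}.png',f['pixels'][:,:,::-1])
def world(f,u,v,d=None,z=None):
    "pixel arrays -> world; by depth, or intersect plane z"
    K=f['camera_matrix']; u=np.atleast_1d(u).astype(float); v=np.atleast_1d(v).astype(float)
    p=np.stack([u,v],-1)[:,None]
    s=cv2.undistortPoints(p,K,np.array([f['k1'],0,0,0.]))[:,0]
    r=np.c_[s,np.ones(len(s))]
    T=f['T']
    if z is None:
        if d is None: d=f['depth'][v.astype(int),u.astype(int)]
        return (r*d[:,None])@T[:3,:3].T+T[:3,3]
    w=r@T[:3,:3].T; t=(z-T[2,3])/w[:,2]
    return w*t[:,None]+T[:3,3]
def pts(f,m):
    v,u=np.nonzero(m&(f['depth']>0)); return world(f,u,v)
E
python3 - <<'E'
from h import *
for n in('top','side'):
    f=cams.grab_frame(n); save(f,n+'0'); print(n,f['T'].round(3).tolist(),f['k1'])
    for q in ['red_a','blue_a','yellow_kept','carousel','dial_knob','dial_opening','tumbler','tote','marker','mould']:
        for r in cams.cut_out(f,q):
            if r['conf']>.3:
                P=pts(f,r['pixels']); print(q,round(r['conf'],2),np.round(r['rect']),np.median(P,0).round(3) if len(P) else '',P.min(0).round(3),P.max(0).round(3))
s=arm.state();print(s['tool_pos'],s['tcp_rot'],s['clock'],s['width'])
E
```

```text
pics
top [[-0.011, -0.991, 0.134, 0.343], [-1.0, 0.012, 0.003, 0.097], [-0.004, -0.134, -0.991, 1.245], [0.0, 0.0, 0.0, 1.0]] -0.06027439323766176
red_a 0.77 [291. 245.  22.  21.] [0.411 0.066 0.018] [0.387 0.042 0.002] [0.437 0.091 0.052]
red_a 0.74 [286. 202.  21.  15.] [0.538 0.076 0.018] [ 0.516  0.051 -0.002] [0.569 0.102 0.054]
red_a 0.5 [266. 245.  19.  21.] [0.412 0.138 0.019] [0.388 0.114 0.006] [0.438 0.164 0.051]
blue_a 0.75 [264. 223.  14.  26.] [0.478 0.142 0.018] [ 0.455  0.117 -0.   ] [0.507 0.167 0.053]
yellow_kept 0.59 [374. 244.   8.   9.] [ 0.415 -0.166  0.023] [ 0.398 -0.182  0.016] [ 0.427 -0.155  0.031]
carousel 0.56 [394. 226. 117. 115.] [ 0.467 -0.221  0.072] [ 0.286 -0.564 -0.806] [ 0.644 -0.068  0.114]
dial_knob 0.88 [396. 223. 114. 111.] [ 0.48  -0.241  0.073] [ 0.316 -0.564 -0.806] [ 0.644 -0.076  0.114]
dial_opening 0.73 [393. 223. 109. 110.] [ 0.481 -0.241  0.073] [ 0.318 -0.391 -0.007] [ 0.644 -0.076  0.114]
dial_opening 0.37 [136. 252.  31.  33.] [0.4   0.518 0.014] [0.359 0.465 0.006] [0.445 0.57  0.022]
tumbler 0.77 [273. 195.  81. 130.] [0.6   0.107
[... 1358 characters left out ...]
14]
tumbler 0.96 [248. 211. 111.  94.] [0.632 0.147 0.052] [ 0.296 -0.048 -0.006] [0.777 0.474 0.477]
tote 0.61 [250. 286.  88.  75.] [0.461 0.358 0.009] [ 0.305  0.264 -0.002] [0.555 0.536 0.345]
marker 0.86 [243. 343.  50.  25.] [0.403 0.522 0.014] [ 0.357  0.463 -0.004] [0.448 0.571 0.021]
marker 0.49 [318. 153.  88.  54.] [ 0.5   -0.247  0.074] [ 0.238 -0.384  0.008] [0.626 0.402 0.548]
mould 0.63 [193. 326.  41.  33.] [0.54  0.523 0.022] [ 0.509  0.459 -0.007] [0.589 0.564 0.029]
[0.23535435 0.46928828 0.25770226] [[-8.93905775e-01  4.48254912e-01 -1.31556918e-05]
 [ 4.48254912e-01  8.93905773e-01 -4.37868471e-05]
 [-7.86772044e-06 -4.50384190e-05 -9.99999999e-01]] 1.1 1.002701748213686
```

```bash
python3 - <<'E'
import cv2,numpy as np
a=cv2.imread('pics/top0.png')[150:320,100:460]; cv2.imwrite('pics/c0.png',cv2.resize(a,None,fx=2.2,fy=2.2,interpolation=cv2.INTER_CUBIC))
from h import *
f=cams.grab_frame('top')
hsv=cv2.cvtColor(f['pixels'],cv2.COLOR_RGB2HSV)
v,u=np.mgrid[0:420,0:560]; W=world(f,u.ravel(),v.ravel()).reshape(420,560,3)
# knob: points above cover
X,Y,Z=W[...,0],W[...,1],W[...,2]
m=(Z>.1)&(Z<.13)&(Y<-.05)&(X<.68)&(f['depth']>0); print('knob',W[m].mean(0),m.sum())
m=(Z>.066)&(Z<.08)&(Y<-.03)&(Y>-.45)&(X<.68)
c,r=cv2.minEnclosingCircle(W[m][:,:2].astype(np.float32)); print('cover',c,r,(W[m].min(0)+W[m].max(0))/2)
# heads in tray
m=((Z>.038)&(Z<.056)&(X>.35)&(X<.6)&(Y>0)&(Y<.235)&(f['depth']>0)).astype(np.uint8)
n,l,s,_=cv2.connectedComponentsWithStats(m)
for i in range(1,n):
    if s[i,4]>4:
        k=l==i; p=W[k]; print(s[i],p.mean(0).round(4),p[:,2].max().round(3),hsv[k].mean(0).round())
E
```

```text
knob [ 0.52075122 -0.48101039  0.11306979] 410
cover (0.5440954566001892, -0.23236773908138275) 0.22671960294246674 [ 0.49886013 -0.23261075  0.07301267]
[255 180  40  11 118] [0.5933 0.1132 0.0426] 0.055 [ 41.   8. 159.]
[259 197  10   9  71] [0.5381 0.1431 0.0462] 0.052 [107. 198. 171.]
[282 196  10   9  69] [0.5413 0.0763 0.0464] 0.054 [  1. 229. 193.]
[260 217  10   9  70] [0.4805 0.1405 0.0465] 0.051 [107. 196. 175.]
[261 241   9   9  68] [0.4123 0.1394 0.0466] 0.053 [  1. 229. 206.]
[287 240   9  10  70] [0.4122 0.0659 0.0466] 0.051 [  1. 230. 201.]
```

View pics/c0.png

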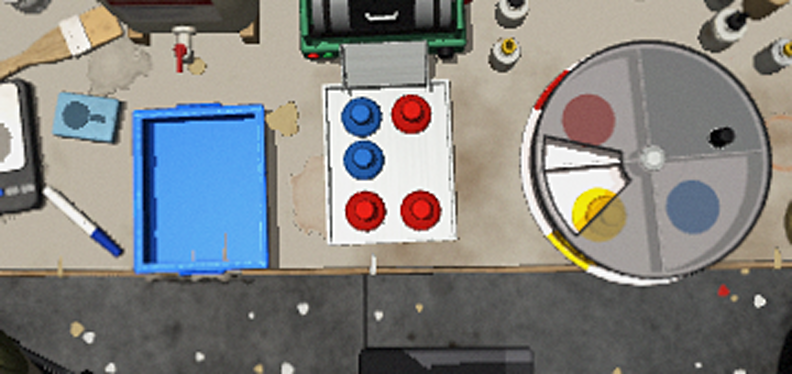

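The picture shows three red and two blue castings in the tray (crop 340–435, 95–230). The cover's opening is mostly over yellow (crop 590,190), and the knob is near (720,137). Next I'll fit the carousel's centre and yaw.

```bash
cat >> h.py <<'E'
def grid(f):
    v,u=np.mgrid[0:420,0:560]; return world(f,u.ravel(),v.ravel()).reshape(420,560,3)
def heads(f=None):
    "castings standing in the tray: colour, xyz"
    f=f or cams.grab_frame('top'); W=grid(f); X,Y,Z=W[...,0],W[...,1],W[...,2]
    hsv=cv2.cvtColor(f['pixels'],cv2.COLOR_RGB2HSV); out=[]
    m=((Z>.036)&(Z<.056)&(X>.35)&(X<.58)&(Y>-.02)&(Y<.25)&(hsv[...,1]>120)).astype(np.uint8)
    n,l,s,_=cv2.connectedComponentsWithStats(m)
    for i in range(1,n):
        if s[i,4]>20:
            k=l==i; v,u=np.nonzero(k); h=hsv[k][:,0].mean()
            c=world(f,(u.min()+u.max())/2,(v.min()+v.max())/2,z=.045)[0]
            out.append(('blue' if 90<h<130 else 'red',W[k].mean(0).round(4),c.round(4)))
    return out
def knob(f=None):
    f=f or cams.grab_frame('top'); W=grid(f); X,Y,Z=W[...,0],W[...,1],W[...,2]
    m=(Z>.1)&(Z<.125)&(Y<-.05)&(Y>-.42)&(X<.66)&(X>.3)&(f['depth']>0)
    return W[m].mean(0) if m.any() else None, m.sum()
E
python3 - <<'E'
from h import *
for n in('top','side'):
    f=cams.grab_frame(n); W=grid(f); X,Y,Z=W[...,0],W[...,1],W[...,2]
    m=((Z>.067)&(Z<.079)&(np.hypot(X-.478,Y+.237)<.17)&(f['depth']>0)).astype(np.uint8)
    cs,_=cv2.findContours(m,cv2.RETR_EXTERNAL,cv2.CHAIN_APPROX_NONE); c=max(cs,key=cv2.contourArea)[:,0]
    p=world(f,c[:,0],c[:,1],z=.073)
    A=np.c_[2*p[:,:2],np.ones(len(p))]
    for _ in range(4):
        s=np.linalg.lstsq(A,(p[:,:2]**2).sum(1),rcond=None)[0]; r=np.sqrt(s[2]+s[0]**2+s[1]**2)
        e=abs(np.hypot(*(p[:,:2]-s[:2]).T)-r); k=e<max(.003,np.median(e)*2); p=p[k];A=A[k]
    print(n,'cover',s[:2],r,len(p))
    K,cnt=knob(f); print('knob',K,cnt,'ang',np.degrees(np.arctan2(K[1]-s[1],K[0]-s[0])),np.hypot(*(K[:2]-s[:2])))
    hsv=cv2.cvtColor(f['pixels'],cv2.COLOR_RGB2HSV); H,S=hsv[...,0],hsv[...,1]
    v,u=np.mgrid[0:420,0:560]; F=world(f,u.ravel(),v.ravel(),z=.010).reshape(420,560,3)
    R=np.hypot(F[...,0]-s[0],F[...,1]-s[1])<.13
    for nm,mm in(('red',((H<10)|(H>170))&(S>60)),('blue',(H>100)&(H<130)&(S>60)),('yellow',(H>18)&(H<35)&(S>80))):
        nn,l,st,ce=cv2.connectedComponentsWithStats((mm&R).astype(np.uint8))
        if nn>1:
            i=1+st[1:,4].argmax(); q=world(f,*ce[i],z=.010)[0]; d=q[:2]-s[:2]
            print(nm,st[i],q.round(3),np.hypot(*d).round(4),np.degrees(np.arctan2(d[1],d[0])).round(1))
    # tote & tray
    for nm in('tote','tumbler'):
        r=cams.cut_out(f,nm)[0]; P=pts(f,r['pixels']); 
        if nm=='tote':
            w=P[(P[:,2]>.035)&(P[:,2]<.052)&(P[:,1]<.47)&(P[:,1]>.25)]; print('tote',(np.percentile(w,1,0)+np.percentile(w,99,0))/2, np.ptp(w,0), cv2.minAreaRect(w[:,:2].astype(np.float32)))
for h in heads(): print(h)
E
```

```text
top cover [ 0.47220751 -0.22936992] 0.1524431598090293 309
knob [ 0.54997293 -0.33618054  0.10849694] 84 ang -53.942829593117104 0.13212104139804942
red [355 193  24  23 437] [ 0.532 -0.162  0.01 ] 0.0899 48.4
blue [403 232  24  24 440] [ 0.413 -0.298  0.01 ] 0.0906 -130.7
yellow [360 235  24  25 457] [ 0.404 -0.171  0.01 ] 0.0899 139.1
tote [0.44283136 0.35139906 0.04309484] [0.2244744  0.17549298 0.0159471 ] ((0.4423513412475586, 0.35282161831855774), (0.22397281229496002, 0.1724923849105835), 2.0040440559387207)
side cover [ 0.48151528 -0.23523523] 0.1456325268095773 80
knob [ 0.57285522 -0.33788984  0.10889091] 60 ang -48.33797460569207 0.1374079843475164
red [286 169  18   8  92] [ 0.531 -0.174  0.01 ] 0.0788 51.3
blue [332 156  12   4  27] [ 0.417 -0.319  0.01 ] 0.1054 -127.5
tote [0.44482165 0.3567526  0.04300254] [0.22427525 0.18058972 0.01675287] ((0.4447793960571289, 0.3544478714466095), (0.22299712896347046, 0.18020646274089813), 1.9642988443374634)
('blue', array([0.538 , 0.1431, 0.047 ]), array([0.5388, 0.143 , 0.045 ]))
('red', array([0.5413, 0.0763, 0.0467]), array([0.5409, 0.0769, 0.045 ]))
('blue', array([0.4805, 0.1406, 0.0468]), array([0.4809, 0.1406, 0.045 ]))
('red', array([0.4121, 0.1394, 0.0473]), array([0.4123, 0.1396, 0.045 ]))
('red', array([0.412 , 0.066 , 0.0473]), array([0.4129, 0.0658, 0.045 ]))
```

```bash
cat >> h.py <<'E'
C=np.array([.4723,-.2295]); YAW=-41.2
def knob(f=None):
    f=f or cams.grab_frame('top'); W=grid(f); X,Y,Z=W[...,0],W[...,1],W[...,2]
    m=(Z>.102)&(Z<.125)&(np.hypot(X-C[0],Y-C[1])<.115)&(f['depth']>0)
    v,u=np.nonzero(m); p=world(f,u,v,z=.109).mean(0)[:2]; d=p-C; a=np.degrees(np.arctan2(d[1],d[0]))
    return p,m.sum(),'r',np.hypot(*d),'ang',a,'dial',(a+180-YAW)%360
R=lambda: arm.state()['tcp_rot']
def rel(p,yaw=None):
    "row numbers from current pose to world p; yaw = direction of tool y (mod 180), deg"
    s=arm.state(); d=s['tcp_rot'].T@(np.array(p)-s['tool_pos'])/.05 if isinstance(s['tcp_rot'],np.ndarray) else np.array(s['tcp_rot']).T@(np.array(p)-s['tool_pos'])/.05
    r=np.array(s['tcp_rot']); cur=np.degrees(np.arctan2(r[1,1],r[0,1]))
    t=0 if yaw is None else -((yaw-cur+90)%180-90)/8
    return 'shift',d.round(2),'rz',round(t,2),'cur yaw',round(cur,1),'q6',round(s['q'][5],1)
E
python3 - <<'E'
from h import *
print(knob())
p=knob()[0]; a=np.degrees(np.arctan2(*(p-C)[::-1]))
print(rel([*p,.2],a+90),rel([.4805,.1406,.2],90))
E
```

```text
(array([ 0.49511115, -0.31274104]), np.int64(50), 'r', np.float64(0.086310014841885), 'ang', np.float64(-74.67503972921214), 'dial', np.float64(146.52496027078786))
('shift', array([-11.66, -11.67,   1.15]), 'rz', np.float64(6.02), 'cur yaw', np.float64(63.4), 'q6', np.float64(-12.8)) ('shift', array([-7.33, -3.68,  1.15]), 'rz', np.float64(-3.33), 'cur yaw', np.float64(63.4), 'q6', np.float64(-12.8))
```

```bash
R='[-5.5,-5.5,0,0,0,0,0.5]'; python3 -m pendant '[[-5.5,-5.5,0,0,0,0,0.45],[-5.5,-5.5,0,0,0,0,0.45],[-5.5,-5.5,0,0,0,0,0.45],[-5.5,-5.5,0,0,0,0,0.45],[-5.5,-5.5,0,0,0,0,0.45],[-5.5,-5.5,0,0,0,0,0.45],[-5.5,-5.5,0,0,0,0,0.45],[-5.5,-5.5,0,0,0,0,0.45]]'
python3 -m pendant '[[-5.5,-5.5,0,0,0,0,0.45],[-5.5,-5.5,0,0,0,0,0.45],[-5.5,-5.5,0,0,0,0,0.45],[-5.5,-5.5,0,0,0,0,0.45],[-5.5,-5.5,0,0,0,0,0.45],[-5.5,-5.5,0,0,0,0,0.45],[-5.5,-5.5,0,0,0,0,0.45],[-5.5,-5.5,0,0,0,0,0.45]]'
python3 -m pendant '[[0,0,0,0,0,1,0.45],[0,0,0,0,0,2,0.45],[0,0,0,0,0,3,0.45],[0,0,0,0,0,4,0.45],[0,0,0,0,0,5,0.45],[0,0,0,0,0,6,0.45],[0,0,0,0,0,6,0.45]]'
python3 -c "
from h import *
print(rel([.4951,-.3127,.1]))"
```

```text
clock: 2.4
tool_pos: [0.3582, 0.0979, 0.258]
tcp_rot: [[-0.893, 0.449, 0.001], [0.449, 0.893, -0.0], [-0.001, 0.0, -1.0]]
ft_force: [0.5, 0.9, -0.2]
width: 0.448
finger_force: 0.0
clock: 3.2
tool_pos: [0.4807, -0.2716, 0.2575]
tcp_rot: [[-0.893, 0.449, -0.0], [0.449, 0.893, -0.0], [-0.0, -0.0, -1.0]]
ft_force: [0.3, 0.6, 0.4]
width: 0.451
finger_force: 0.0
clock: 3.9
tool_pos: [0.4805, -0.2689, 0.2577]
tcp_rot: [[-0.264, 0.965, 0.0], [0.965, 0.264, -0.0], [-0.0, 0.0, -1.0]]
ft_force: [-0.1, -0.4, -0.0]
width: 0.451
finger_force: 0.0
('shift', array([-0.92,  0.05,  3.15]), 'rz', 0, 'cur yaw', np.float64(15.3), 'q6', np.float64(-56.7))
```

```bash
python3 -m pendant '[[-0.92,0.05,0.9,0,0,0,0.45],[-0.92,0.05,1.8,0,0,0,0.45],[-0.92,0.05,2.6,0,0,0,0.45],[-0.92,0.05,3.15,0,0,0,0.45],[-0.92,0.05,3.15,0,0,0,0.45],[-0.92,0.05,3.15,0,0,0,0.3],[-0.92,0.05,3.15,0,0,0,0.3],[-0.92,0.05,3.15,0,0,0,0.3]]'
cat >> h.py <<'E'
def arc(a1,n,turn,a0=None,r=.088):
    "rows to swing TCP about C to world angle a1 in n rows, turning tool by `turn` deg (world ccw) over the way"
    s=arm.state(); Rm=np.array(s['tcp_rot']); p=np.array(s['tool_pos'])
    if a0 is None: a0=np.degrees(np.arctan2(*(p[:2]-C)[::-1]))
    for i in range(1,n+1):
        a=np.radians(a0+(a1-a0)*i/n); q=np.array([C[0]+r*np.cos(a),C[1]+r*np.sin(a),.1])
        d=Rm.T@(q-p)/.05
        print('[%.2f,%.2f,%.2f,0,0,%.2f,W]'%(*d,-turn*i/n/8))
E
python3 -c "
from h import *
print(knob()); print(rel([.4951,-.3127,.1]));arc(-14,8,50)"
```

```text
clock: 4.7
tool_pos: [0.4957, -0.313, 0.1021]
tcp_rot: [[-0.266, 0.964, 0.002], [0.964, 0.266, -0.002], [-0.003, 0.002, -1.0]]
ft_force: [-1.7, 0.1, 0.0]
width: 0.296
finger_force: 0.0Traceback (most recent call last):
  File "<string>", line 3, in <module>
    print(knob()); print(rel([.4951,-.3127,.1]));arc(-14,8,50)
          ~~~~^^
  File "h.py", line 40, in knob
    v,u=np.nonzero(m); p=world(f,u,v,z=.109).mean(0)[:2]; d=p-C; a=np.degrees(np.arctan2(d[1],d[0]))
                         ~~~~~^^^^^^^^^^^^^^
  File "h.py", line 8, in world
    s=cv2.undistortPoints(p,K,np.array([f['k1'],0,0,0.]))[:,0]
      ~~~~~~~~~~~~~~~~~~~^^^^^^^^^^^^^^^^^^^^^^^^^^^^^^^^
cv2.error: OpenCV(4.12.0) /io/opencv/modules/calib3d/src/undistort.dispatch.cpp:347: error: (-215:Assertion failed) CV_IS_MAT(_src) && CV_IS_MAT(_dst) && (_src->rows == 1 || _src->cols == 1) && (_dst->rows == 1 || _dst->cols == 1) && _src->cols + _src->rows - 1 == _dst->rows + _dst->cols - 1 && (CV_MAT_TYPE(_src->type) == CV_32FC2 || CV_MAT_TYPE(_src->type) == CV_64FC2) && (CV_MAT_TYPE(_dst->type) == CV_32FC2 || CV_MAT_TYPE(_dst->type) == CV_64FC2) in function 'cvUndistortPointsInternal'
```

```bash
python3 -c "
from h import *
arc(-14,8,50)"
```

```text
[-0.01,0.23,0.04,0,0,-0.78,W]
[0.03,0.46,0.04,0,0,-1.56,W]
[0.11,0.68,0.04,0,0,-2.34,W]
[0.21,0.89,0.04,0,0,-3.12,W]
[0.34,1.08,0.04,0,0,-3.91,W]
[0.50,1.25,0.04,0,0,-4.69,W]
[0.67,1.40,0.04,0,0,-5.47,W]
[0.87,1.53,0.04,0,0,-6.25,W]
```

```bash
python3 -m pendant '[[-0.01,0.23,0.04,0,0,-0.78,0.3],[0.03,0.46,0.04,0,0,-1.56,0.3],[0.11,0.68,0.04,0,0,-2.34,0.3],[0.21,0.89,0.04,0,0,-3.12,0.3],[0.34,1.08,0.04,0,0,-3.91,0.3],[0.5,1.25,0.04,0,0,-4.69,0.3],[0.67,1.4,0.04,0,0,-5.47,0.3],[0.87,1.53,0.04,0,0,-6.25,0.3]]'; python3 -c "
from h import *
f=cams.grab_frame('side');save(f,'s1');cv2.imwrite('pics/s1c.png',cv2.resize(f['pixels'][60:260,200:420,::-1],None,fx=2.5,fy=2.5))
arc(50.8,8,55,-14)"
```

```text
clock: 5.55
tool_pos: [0.5578, -0.2504, 0.0993]
tcp_rot: [[-0.911, 0.412, 0.001], [0.412, 0.911, -0.001], [-0.002, -0.001, -1.0]]
ft_force: [-0.5, -1.4, 0.3]
width: 0.3
finger_force: 0.8
[0.05,0.20,-0.02,0,0,-0.86,W]
[0.15,0.43,-0.02,0,0,-1.72,W]
[0.27,0.64,-0.02,0,0,-2.58,W]
[0.43,0.84,-0.02,0,0,-3.44,W]
[0.61,1.01,-0.02,0,0,-4.30,W]
[0.81,1.15,-0.02,0,0,-5.16,W]
[1.03,1.27,-0.02,0,0,-6.02,W]
[1.26,1.35,-0.02,0,0,-6.88,W]
```

View pics/s1c.png

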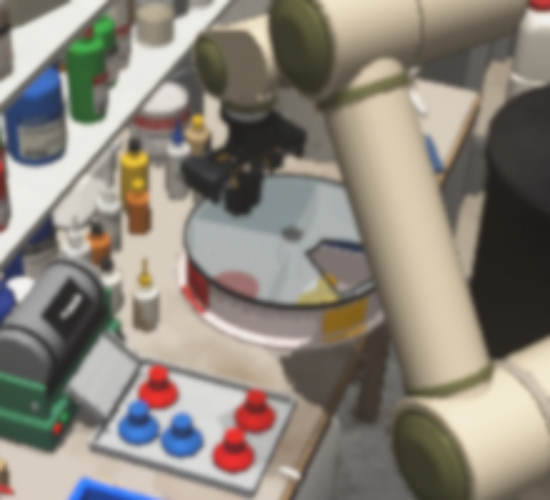

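The opening (crop 345,265) has followed, with the knob between the jaws at (240,190). I'll continue to blue and retreat.

```bash
python3 -m pendant '[[0.05,0.2,-0.02,0,0,-0.86,0.3],[0.15,0.43,-0.02,0,0,-1.72,0.3],[0.27,0.64,-0.02,0,0,-2.58,0.3],[0.43,0.84,-0.02,0,0,-3.44,0.3],[0.61,1.01,-0.02,0,0,-4.3,0.3],[0.81,1.15,-0.02,0,0,-5.16,0.3],[1.03,1.27,-0.02,0,0,-6.02,0.3],[1.26,1.35,-0.02,0,0,-6.88,0.3]]'; python3 -m pendant '[[0,0,0,0,0,0,0.3],[0,0,0,0,0,0,0.5],[0,0,0,0,0,0,0.5],[0,0,-1,0,0,0,0.5],[0,0,-2,0,0,0,0.5],[0,0,-3,0,0,0,0.5],[0,0,-3,0,0,0,0.5]]'
python3 -c "
from h import *
print(rel([.4805,.1406,.2],90))"
```

```text
clock: 6.4
tool_pos: [0.5283, -0.1628, 0.1]
tcp_rot: [[-0.861, -0.509, 0.002], [-0.509, 0.861, -0.001], [-0.001, -0.002, -1.0]]
ft_force: [0.7, -1.0, 0.1]
width: 0.297
finger_force: 0.7
clock: 7.1
tool_pos: [0.5302, -0.164, 0.256]
tcp_rot: [[-0.863, -0.504, 0.011], [-0.504, 0.863, -0.006], [-0.006, -0.011, -1.0]]
ft_force: [-0.3, -0.9, -0.5]
width: 0.501
finger_force: 0.0
('shift', array([-2.21,  5.77,  1.07]), 'rz', np.float64(3.79), 'cur yaw', np.float64(120.3), 'q6', np.float64(-149.6))
```

```bash
python3 -m pendant '[[-2.2,5.8,0,0,0,1,0.5],[-2.2,5.8,0,0,0,2,0.5],[-2.2,5.8,0,0,0,3,0.5],[-2.2,5.8,0,0,0,3.8,0.5],[-2.2,5.8,0,0,0,3.8,0.5],[-2.2,5.8,0,0,0,3.8,0.5],[-2.2,5.8,0,0,0,3.8,0.5],[-2.2,5.8,0,0,0,3.8,0.5]]' | tail -2
python3 -c "
from h import *
print(rel([.4805,.1406,.046],90))
f=cams.grab_frame('top');print(knob(f)); [print(h) for h in heads(f)]"
```

```text
width: 0.497
finger_force: 0.0
('shift', array([-0.09, -0.07,  4.06]), 'rz', np.float64(0.01), 'cur yaw', np.float64(90.1), 'q6', np.float64(-86.8))
(array([ 0.52680071, -0.16134513]), np.int64(46), 'r', np.float64(0.0872663395161745), 'ang', np.float64(51.35208218700294), 'dial', np.float64(272.55208218700295))
('blue', array([0.4723, 0.1405, 0.0469]), array([0.4722, 0.1406, 0.045 ]))
('red', array([0.4128, 0.0598, 0.0471]), array([0.4128, 0.0602, 0.045 ]))
```

```bash
python3 -m pendant '[[-0.09,-0.07,1,0,0,0,0.5],[-0.09,-0.07,2,0,0,0,0.5],[-0.09,-0.07,3,0,0,0,0.5],[-0.09,-0.07,3.7,0,0,0,0.5],[-0.09,-0.07,4.06,0,0,0,0.5],[-0.09,-0.07,4.06,0,0,0,0.5],[-0.09,-0.07,4.06,0,0,0,0.0],[-0.09,-0.07,4.06,0,0,0,0.0]]'
python3 -m pendant '[[0,0,0,0,0,0,0],[0,0,0,0,0,0,0],[0,0,0,0,0,0,0],[0,0,-0.6,0,0,0,0],[0,0,-1.6,0,0,0,0],[0,0,-2.6,0,0,0,0],[0,0,-3.2,0,0,0,0],[0,0,-3.2,0,0,0,0]]'
python3 -c "
from h import *
b=np.radians(YAW-90); print(rel([C[0]+.09*np.cos(b),C[1]+.09*np.sin(b),.206],YAW-90))
f=cams.grab_frame('side');save(f,'s2');cv2.imwrite('pics/s2c.png',cv2.resize(f['pixels'][140:300,180:400,::-1],None,fx=2.5,fy=2.5))"
```

```text
clock: 8.75
tool_pos: [0.4817, 0.1389, 0.0474]
tcp_rot: [[-1.0, 0.001, 0.002], [0.001, 1.0, 0.0], [-0.002, 0.0, -1.0]]
ft_force: [0.4, 0.5, 0.6]
width: 0.344
finger_force: 0.1
clock: 9.55
tool_pos: [0.4821, 0.1398, 0.2105]
tcp_rot: [[-1.0, -0.0, 0.008], [-0.0, 1.0, 0.001], [-0.008, 0.001, -1.0]]
ft_force: [-0.2, 0.5, -0.9]
width: 0.296
finger_force: 30.0
('shift', array([ 1.39, -8.74,  0.07]), 'rz', np.float64(5.15), 'cur yaw', np.float64(90.0), 'q6', np.float64(-87.3))
```

View pics/s2c.png

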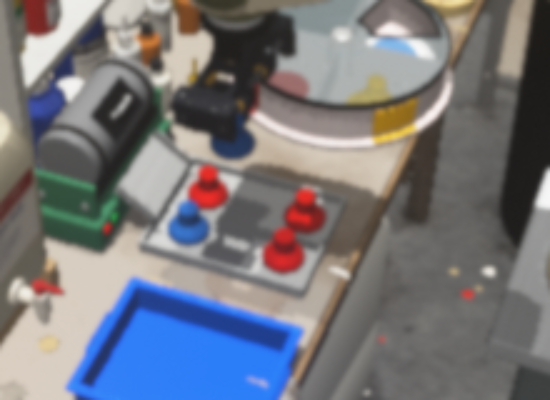

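The blue casting is held (crop 232,140), and the opening is over the blue side (400,25). Moving over it.

```bash
python3 -m pendant '[[1.4,-8.7,0,0,0,1,0],[1.4,-8.7,0,0,0,2,0],[1.4,-8.7,0,0,0,3,0],[1.4,-8.7,0,0,0,4,0],[1.4,-8.7,0,0,0,5.1,0],[1.4,-8.7,0,0,0,5.1,0],[1.4,-8.7,0,0,0,5.1,0],[1.4,-8.7,0,0,0,5.1,0]]'
python3 -m pendant '[[0,0,0,0,0,0,0],[0,0,0,0,0,0,0]]' |tail -2
python3 -c "
from h import *
b=np.radians(YAW-90+1); print(rel([C[0]+.09*np.cos(b),C[1]+.09*np.sin(b),.056],YAW-90)); print(arm.state()['width'])
f=cams.grab_frame('top');save(f,'t3');cv2.imwrite('pics/t3c.png',cv2.resize(f['pixels'][150:300,230:480,::-1],None,fx=3,fy=3)); [print(h) for h in heads(f)]"
```

```text
clock: 10.4
tool_pos: [0.416, -0.2569, 0.2047]
tcp_rot: [[-0.757, 0.653, -0.002], [0.653, 0.757, 0.002], [0.003, 0.0, -1.0]]
ft_force: [0.9, 1.0, -0.4]
width: 0.294
finger_force: 30.0
width: 0.298
finger_force: 30.0
('shift', array([-0.53, -0.68,  2.97]), 'rz', np.float64(0.04), 'cur yaw', np.float64(49.1), 'q6', np.float64(-94.4))
0.2976440401544493
('blue', array([0.5381, 0.1431, 0.0464]), array([0.5388, 0.143 , 0.045 ]))
('red', array([0.5412, 0.0762, 0.0466]), array([0.5409, 0.0769, 0.045 ]))
('red', array([0.4123, 0.1394, 0.0471]), array([0.4123, 0.1396, 0.045 ]))
('red', array([0.4121, 0.0658, 0.0472]), array([0.4129, 0.0658, 0.045 ]))
```

View pics/t3c.png

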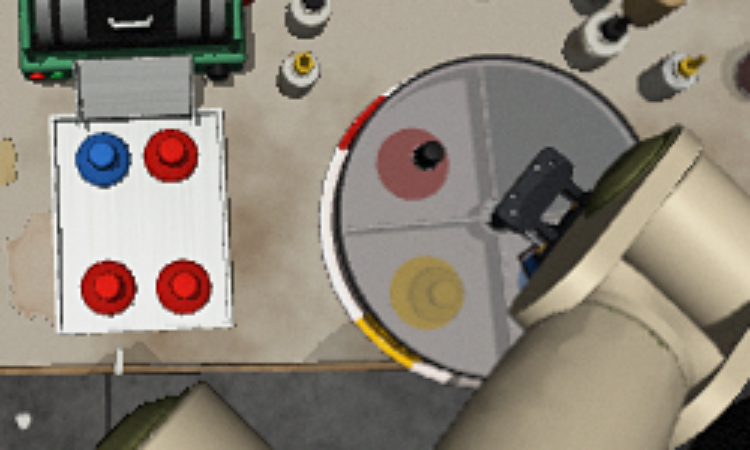

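The knob is over the red disc (crop 428,155), and the gripper with the blue casting is over the opening. Lowering.

```bash
python3 -m pendant '[[-0.53,-0.68,0,0,0,0,0],[-0.53,-0.68,0,0,0,0,0],[-0.53,-0.68,0.7,0,0,0,0],[-0.53,-0.68,1.2,0,0,0,0],[-0.53,-0.68,1.7,0,0,0,0],[-0.53,-0.68,2.2,0,0,0,0],[-0.53,-0.68,2.6,0,0,0,0],[-0.53,-0.68,2.8,0,0,0,0]]'
python3 -m pendant '[[0,0,0.1,0,0,0,0],[0,0,0.2,0,0,0,0],[0,0,0.2,0,0,0,0],[0,0,0.2,0,0,0,0.2],[0,0,0.2,0,0,0,0.35],[0,0,0.2,0,0,0,0.42],[0,0,0.2,0,0,0,0.42],[0,0,0.2,0,0,0,0.42]]'
python3 -m pendant '[[0,0,-0.4,0,0,0,0.42],[0,0,-0.9,0,0,0,0.42],[0,0,-1.5,0,0,0,0.42],[0,0,-2.2,0,0,0,0.42],[0,0,-3,0,0,0,0.42],[0,0,-3,0,0,0,0.42]]'
python3 -c "
from h import *
a=np.radians(51);print(rel([C[0]+.088*np.cos(a),C[1]+.088*np.sin(a),.2],51+90))"
```

```text
clock: 11.45
tool_pos: [0.415, -0.2962, 0.0645]
tcp_rot: [[-0.758, 0.652, -0.002], [0.652, 0.758, 0.002], [0.003, 0.001, -1.0]]
ft_force: [0.4, -1.1, 0.3]
width: 0.295
finger_force: 30.0
clock: 12.25
tool_pos: [0.416, -0.2975, 0.0567]
tcp_rot: [[-0.757, 0.653, 0.002], [0.653, 0.757, 0.001], [-0.001, 0.002, -1.0]]
ft_force: [6.7, 7.2, 2.7]
width: 0.42
finger_force: 5.2
clock: 12.85
tool_pos: [0.4164, -0.2998, 0.2113]
tcp_rot: [[-0.757, 0.653, 0.006], [0.653, 0.757, -0.007], [-0.009, -0.001, -1.0]]
ft_force: [-1.0, 0.2, -0.5]
width: 0.419
finger_force: 0.0
('shift', array([0.13, 3.55, 0.22]), 'rz', np.float64(11.03), 'cur yaw', np.float64(49.2), 'q6', np.float64(-98.1))
```

```bash
python3 -m pendant '[[0.13,1,0,0,0,-1,0.45],[0.13,2,0,0,0,-2,0.45],[0.13,3,0,0,0,-3,0.45],[0.13,3.5,0,0,0,-4,0.45],[0.13,3.55,0,0,0,-5,0.45],[0.13,3.55,0,0,0,-6,0.45],[0.13,3.55,0,0,0,-7,0.45],[0.13,3.55,0,0,0,-8,0.45]]'
python3 -m pendant '[[0,0,0,0,0,-0.9,0.45],[0,0,0,0,0,-0.9,0.45]]' | tail -1
python3 -c "
from h import *
f=cams.grab_frame('side');cv2.imwrite('pics/s4c.png',cv2.resize(f['pixels'][110:210,240:400,::-1],None,fx=4,fy=4))
f=cams.grab_frame('top');print(knob(f)); save(f,'t4');cv2.imwrite('pics/t4c.png',cv2.resize(f['pixels'][150:300,230:480,::-1],None,fx=3,fy=3))
a=np.radians(51);print(rel([C[0]+.0875*np.cos(a),C[1]+.0875*np.sin(a),.1],120))"
```

```text
clock: 13.65
tool_pos: [0.526, -0.1596, 0.2056]
tcp_rot: [[-0.917, -0.399, -0.001], [-0.399, 0.917, 0.0], [0.0, 0.001, -1.0]]
ft_force: [-0.2, -0.4, 0.5]
width: 0.451
finger_force: 0.0
finger_force: 0.0Traceback (most recent call last):
  File "<string>", line 4, in <module>
    f=cams.grab_frame('top');print(knob(f)); save(f,'t4');cv2.imwrite('pics/t4c.png',cv2.resize(f['pixels'][150:300,230:480,::-1],None,fx=3,fy=3))
                                   ~~~~^^^
  File "h.py", line 40, in knob
    v,u=np.nonzero(m); p=world(f,u,v,z=.109).mean(0)[:2]; d=p-C; a=np.degrees(np.arctan2(d[1],d[0]))
                         ~~~~~^^^^^^^^^^^^^^
  File "h.py", line 8, in world
    s=cv2.undistortPoints(p,K,np.array([f['k1'],0,0,0.]))[:,0]
      ~~~~~~~~~~~~~~~~~~~^^^^^^^^^^^^^^^^^^^^^^^^^^^^^^^^
cv2.error: OpenCV(4.12.0) /io/opencv/modules/calib3d/src/undistort.dispatch.cpp:347: error: (-215:Assertion failed) CV_IS_MAT(_src) && CV_IS_MAT(_dst) && (_src->rows == 1 || _src->cols == 1) && (_dst->rows == 1 || _dst->cols == 1) && _src->cols + _src->rows - 1 == _dst->rows + _dst->cols - 1 && (CV_MAT_TYPE(_src->type) == CV_32FC2 || CV_MAT_TYPE(_src->type) == CV_64FC2) && (CV_MAT_TYPE(_dst->type) == CV_32FC2 || CV_MAT_TYPE(_dst->type) == CV_64FC2) in function 'cvUndistortPointsInternal'
```

View pics/s4c.png

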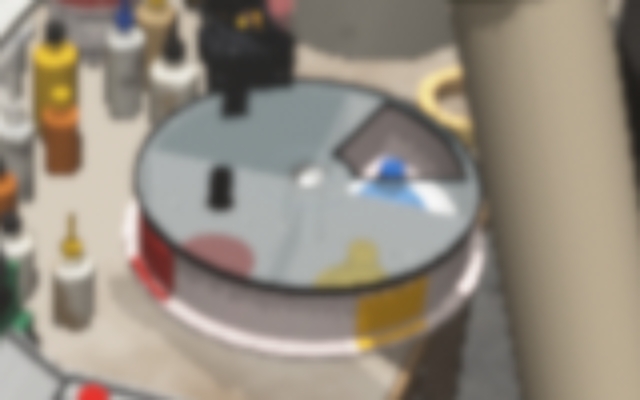

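The blue head stands upright in the blue compartment (crop 392,168) and the knob is at (220,188). Now I'll grip it and swing to red.

```bash
python3 -c "
from h import *
a=np.radians(51);print(rel([C[0]+.0875*np.cos(a),C[1]+.0875*np.sin(a),.1],120))"
```

```text
('shift', array([-0.01, -0.04,  2.12]), 'rz', np.float64(0.03), 'cur yaw', np.float64(120.2), 'q6', np.float64(-149.3))
```

```bash
python3 -m pendant '[[-0.01,-0.04,0.9,0,0,0,0.45],[-0.01,-0.04,1.7,0,0,0,0.45],[-0.01,-0.04,2.12,0,0,0,0.45],[-0.01,-0.04,2.12,0,0,0,0.45],[-0.01,-0.04,2.12,0,0,0,0.3],[-0.01,-0.04,2.12,0,0,0,0.3],[-0.01,-0.04,2.12,0,0,0,0.3]]'; python3 -c "
from h import *
arc(-10,8,-54,51)"
```

```text
clock: 14.65
tool_pos: [0.5281, -0.1616, 0.1016]
tcp_rot: [[-0.863, -0.506, 0.002], [-0.506, 0.863, -0.001], [-0.001, -0.002, -1.0]]
ft_force: [-0.0, -0.0, -0.3]
width: 0.298
finger_force: 0.0
[-0.06,-0.21,0.03,0,0,0.84,W]
[-0.10,-0.44,0.03,0,0,1.69,W]
[-0.11,-0.68,0.03,0,0,2.53,W]
[-0.08,-0.91,0.03,0,0,3.38,W]
[-0.03,-1.14,0.03,0,0,4.22,W]
[0.06,-1.35,0.03,0,0,5.06,W]
[0.17,-1.56,0.03,0,0,5.91,W]
[0.31,-1.75,0.03,0,0,6.75,W]
```

```bash
python3 -m pendant '[[-0.06,-0.21,0.03,0,0,0.84,0.3],[-0.1,-0.44,0.03,0,0,1.69,0.3],[-0.11,-0.68,0.03,0,0,2.53,0.3],[-0.08,-0.91,0.03,0,0,3.38,0.3],[-0.03,-1.14,0.03,0,0,4.22,0.3],[0.06,-1.35,0.03,0,0,5.06,0.3],[0.17,-1.56,0.03,0,0,5.91,0.3],[0.31,-1.75,0.03,0,0,6.75,0.3]]'; python3 -c "
from h import *
arc(-71,8,-54,-10)"
```

```text
clock: 15.45
tool_pos: [0.559, -0.245, 0.0997]
tcp_rot: [[-0.914, 0.405, 0.002], [0.405, 0.914, -0.001], [-0.002, 0.0, -1.0]]
ft_force: [1.0, 1.0, -0.0]
width: 0.301
finger_force: 0.8
[-0.04,-0.23,-0.01,0,0,0.84,W]
[-0.05,-0.46,-0.01,0,0,1.69,W]
[-0.03,-0.69,-0.01,0,0,2.53,W]
[0.02,-0.92,-0.01,0,0,3.38,W]
[0.11,-1.14,-0.01,0,0,4.22,W]
[0.22,-1.35,-0.01,0,0,5.06,W]
[0.35,-1.54,-0.01,0,0,5.91,W]
[0.51,-1.71,-0.01,0,0,6.75,W]
```

```bash
python3 -m pendant '[[-0.04,-0.23,-0.01,0,0,0.84,0.3],[-0.05,-0.46,-0.01,0,0,1.69,0.3],[-0.03,-0.69,-0.01,0,0,2.53,0.3],[0.02,-0.92,-0.01,0,0,3.38,0.3],[0.11,-1.14,-0.01,0,0,4.22,0.3],[0.22,-1.35,-0.01,0,0,5.06,0.3],[0.35,-1.54,-0.01,0,0,5.91,0.3],[0.51,-1.71,-0.01,0,0,6.75,0.3]]'; python3 -c "
from h import *
arc(-131.5,8,-53,-71)"
```

```text
clock: 16.25
tool_pos: [0.501, -0.3132, 0.1001]
tcp_rot: [[-0.21, 0.978, 0.002], [0.978, 0.21, -0.001], [-0.001, 0.001, -1.0]]
ft_force: [1.6, -0.2, -0.2]
width: 0.303
finger_force: 0.6
[-0.00,-0.23,0.00,0,0,0.83,W]
[0.02,-0.46,0.00,0,0,1.66,W]
[0.06,-0.69,0.00,0,0,2.48,W]
[0.14,-0.91,0.00,0,0,3.31,W]
[0.25,-1.11,0.00,0,0,4.14,W]
[0.38,-1.30,0.00,0,0,4.97,W]
[0.54,-1.48,-0.00,0,0,5.80,W]
[0.71,-1.63,-0.00,0,0,6.62,W]
```

```bash
python3 -m pendant '[[0,-0.23,0,0,0,0.83,0.3],[0.02,-0.46,0,0,0,1.66,0.3],[0.06,-0.69,0,0,0,2.48,0.3],[0.14,-0.91,0,0,0,3.31,0.3],[0.25,-1.11,0,0,0,4.14,0.3],[0.38,-1.3,0,0,0,4.97,0.3],[0.54,-1.48,0,0,0,5.8,0.3],[0.71,-1.63,0,0,0,6.62,0.3]]'
python3 -m pendant '[[0,0,0,0,0,0,0.3],[0,0,0,0,0,0,0.45],[0,0,0,0,0,0,0.45],[0,0,-1,0,0,0,0.5],[0,0,-2,0,0,0,0.5],[0,0,-2.6,0,0,0,0.5],[0,0,-2.6,0,0,0,0.5]]'
python3 -c "
from h import *
f=cams.grab_frame('side');cv2.imwrite('pics/s5c.png',cv2.resize(f['pixels'][110:260,220:400,::-1],None,fx=4,fy=4))
print(rel([.412,.1394,.2],90))"
```

```text
clock: 17.05
tool_pos: [0.4136, -0.2959, 0.1001]
tcp_rot: [[0.654, 0.756, 0.002], [0.756, -0.654, -0.002], [-0.0, 0.002, -1.0]]
ft_force: [1.2, -0.2, -1.1]
width: 0.301
finger_force: 0.6
clock: 17.75
tool_pos: [0.415, -0.2968, 0.2335]
tcp_rot: [[0.649, 0.761, 0.005], [0.761, -0.649, -0.006], [-0.001, 0.008, -1.0]]
ft_force: [0.2, -0.9, 0.1]
width: 0.504
finger_force: 0.0
('shift', array([ 6.6 , -5.69,  0.59]), 'rz', np.float64(6.19), 'cur yaw', np.float64(-40.5), 'q6', np.float64(-8.3))
```

View pics/s5c.png

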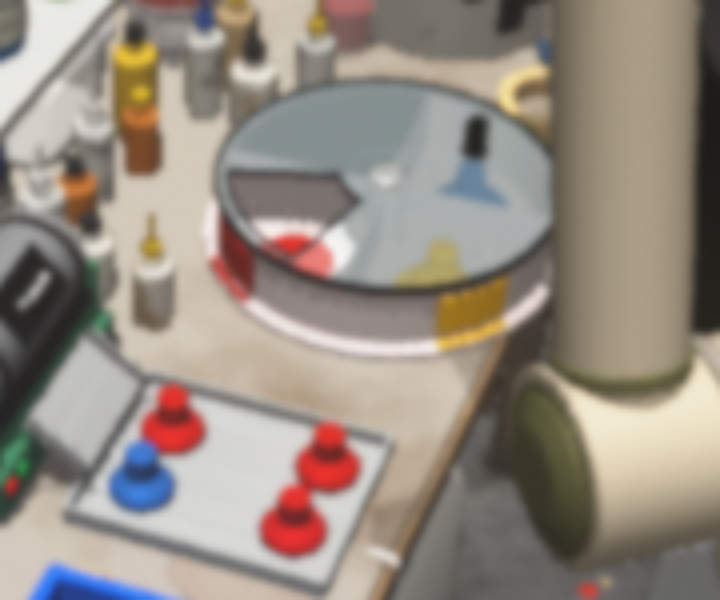

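The opening is over red (crop 290,200), with the blue casting under the knob side (475,185). Fetching the near-right red one.

```bash
python3 -m pendant '[[5.48,-4.73,0,0,0,1,0.5],[5.48,-4.73,0,0,0,2,0.5],[5.48,-4.73,0,0,0,3,0.5],[5.48,-4.73,0,0,0,4,0.5],[5.48,-4.73,0,0,0,5,0.5],[5.48,-4.73,0,0,0,6.2,0.5],[5.48,-4.73,0,0,0,6.2,0.5],[5.48,-4.73,0,0,0,6.2,0.5]]'|tail -2
python3 -c "
from h import *
print(rel([.4125,.0658,.046],90)); f=cams.grab_frame('top'); print(knob(f))
f=cams.grab_frame('side')
for r in cams.cut_out(f,'red_a'):
  if r['conf']>.3:
    P=pts(f,r['pixels']);P=P[P[:,2]>.042]; print(r['conf'],P.mean(0).round(3))"
```

```text
width: 0.497
finger_force: 0.0
('shift', array([0.03, 0.06, 3.64]), 'rz', np.float64(-0.02), 'cur yaw', np.float64(-90.2), 'q6', np.float64(83.5))
(array([ 0.41199905, -0.29327902]), np.int64(49), 'r', np.float64(0.08777225092456395), 'ang', np.float64(-133.39436910149269), 'dial', np.float64(87.80563089850732))
0.77 [0.543 0.08  0.048]
0.7 [0.414 0.143 0.048]
0.52 [0.413 0.072 0.048]
```

```bash
python3 -m pendant '[[0.03,0.06,1,0,0,0,0.5],[0.03,0.06,2,0,0,0,0.5],[0.03,0.06,3,0,0,0,0.5],[0.03,0.06,3.64,0,0,0,0.5],[0.03,0.06,3.64,0,0,0,0.5],[0.03,0.06,3.64,0,0,0,0.0],[0.03,0.06,3.64,0,0,0,0.0],[0.03,0.06,3.64,0,0,0,0.0]]'|grep -E 'pos|width'
python3 -m pendant '[[0,0,0,0,0,0,0],[0,0,0,0,0,0,0],[0,0,-0.6,0,0,0,0],[0,0,-1.6,0,0,0,0],[0,0,-2.6,0,0,0,0],[0,0,-3.2,0,0,0,0],[0,0,-3.2,0,0,0,0]]'|grep -E 'pos|width|finger'
python3 -c "
from h import *
b=np.radians(YAW+90-1); print(rel([C[0]+.09*np.cos(b),C[1]+.09*np.sin(b),.206],YAW-90))"
```

```text
tool_pos: [0.4145, 0.0631, 0.0487]
width: 0.291
tool_pos: [0.4151, 0.0633, 0.2113]
width: 0.296
finger_force: 30.0
('shift', array([2.36, 4.52, 0.13]), 'rz', np.float64(5.13), 'cur yaw', np.float64(-90.1), 'q6', np.float64(82.7))
```

```bash
python3 -m pendant '[[2.36,4.52,0,0,0,1,0],[2.36,4.52,0,0,0,2,0],[2.36,4.52,0,0,0,3,0],[2.36,4.52,0,0,0,4,0],[2.36,4.52,0,0,0,5.1,0],[2.36,4.52,0,0,0,5.1,0],[2.36,4.52,0,0,0,5.1,0],[2.36,4.52,0,0,0,5.1,0]]'|grep -E 'pos|width|finger'
python3 -c "
from h import *
b=np.radians(YAW+90-1); print(rel([C[0]+.09*np.cos(b),C[1]+.09*np.sin(b),.056],YAW-90))
f=cams.grab_frame('side');cv2.imwrite('pics/s6c.png',cv2.resize(f['pixels'][100:220,240:400,::-1],None,fx=4,fy=4))"
```

```text
tool_pos: [0.5305, -0.1618, 0.2066]
width: 0.293
finger_force: 30.0
('shift', array([ 0.05, -0.02,  3.01]), 'rz', np.float64(0.04), 'cur yaw', np.float64(-130.8), 'q6', np.float64(101.8))
```

View pics/s6c.png

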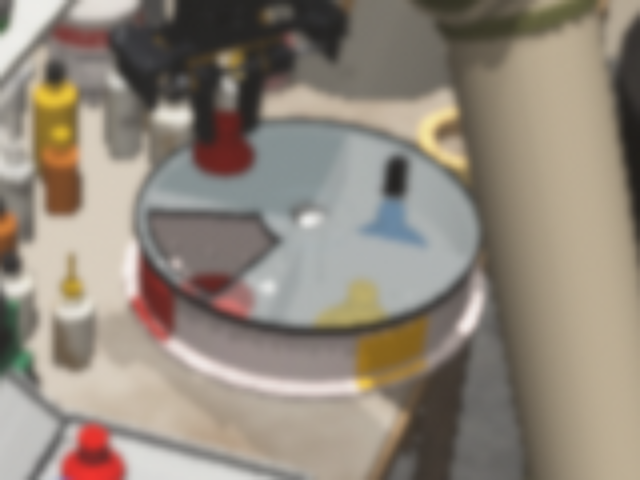

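The red one is held upright (crop 225,145) above the opening. Lowering.

```bash
python3 -m pendant '[[0.05,-0.02,0.5,0,0,0,0],[0.05,-0.02,1,0,0,0,0],[0.05,-0.02,1.5,0,0,0,0],[0.05,-0.02,2,0,0,0,0],[0.05,-0.02,2.4,0,0,0,0],[0.05,-0.02,2.7,0,0,0,0],[0.05,-0.02,2.9,0,0,0,0],[0.05,-0.02,3,0,0,0,0]]'|grep -E 'pos|width|finger|ft'
python3 -m pendant '[[0,0,0,0,0,0,0],[0,0,0.04,0,0,0,0],[0,0,0.04,0,0,0,0.2],[0,0,0.04,0,0,0,0.35],[0,0,0.04,0,0,0,0.4],[0,0,0.04,0,0,0,0.4],[0,0,0.04,0,0,0,0.4]]'|grep -E 'pos|width|finger|ft'
python3 -m pendant '[[0,0,-0.4,0,0,0,0.4],[0,0,-0.9,0,0,0,0.4],[0,0,-1.5,0,0,0,0.4],[0,0,-2.2,0,0,0,0.4],[0,0,-3,0,0,0,0.4],[0,0,-3,0,0,0,0.4]]'|grep -E 'pos|width'
python3 -c "
from h import *
print(rel([.412,.1394,.2],90))
f=cams.grab_frame('side');cv2.imwrite('pics/s7c.png',cv2.resize(f['pixels'][100:220,240:400,::-1],None,fx=4,fy=4))"
```

```text
tool_pos: [0.5333, -0.163, 0.0568]
ft_force: [-0.1, -0.5, 0.3]
width: 0.291
finger_force: 30.0
tool_pos: [0.5336, -0.1639, 0.0553]
ft_force: [0.1, -0.2, -0.5]
width: 0.396
finger_force: 0.0
tool_pos: [0.5352, -0.1646, 0.2104]
width: 0.397
('shift', array([-5.85, -2.98,  0.16]), 'rz', np.float64(-5.12), 'cur yaw', np.float64(-130.9), 'q6', np.float64(101.9))
```

View pics/s7c.png

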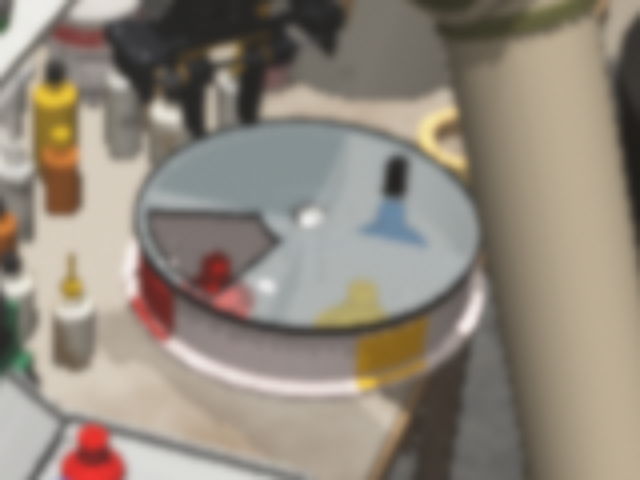

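The red casting stands in its compartment (crop 215,275). On to the tote castings.

```bash
python3 -m pendant '[[-5.85,-2.98,0,0,0,-1,0.5],[-5.85,-2.98,0,0,0,-2,0.5],[-5.85,-2.98,0,0,0,-3,0.5],[-5.85,-2.98,0,0,0,-4,0.5],[-5.85,-2.98,0,0,0,-5.1,0.5],[-5.85,-2.98,0,0,0,-5.1,0.5],[-5.85,-2.98,0,0,0,-5.1,0.5],[-5.85,-2.98,0,0,0,-5.1,0.5]]'|tail -2
python3 -c "
from h import *
print(rel([.412,.1394,.046],90)); [print(h) for h in heads()]
f=cams.grab_frame('side')
for n in('red_a','blue_a'):
 for r in cams.cut_out(f,n):
  if r['conf']>.3:
    P=pts(f,r['pixels']);P=P[P[:,2]>.042]; print(n,r['conf'],P.mean(0).round(3))"
```

```text
width: 0.5
finger_force: 0.0
('shift', array([0.08, 0.07, 3.16]), 'rz', np.float64(0.01), 'cur yaw', np.float64(-89.9), 'q6', np.float64(93.6))
('blue', array([0.538 , 0.1431, 0.0469]), array([0.5388, 0.143 , 0.045 ]))
('red', array([0.5411, 0.0762, 0.0468]), array([0.5409, 0.0769, 0.045 ]))
red_a 0.69 [0.413 0.145 0.048]
red_a 0.54 [0.544 0.082 0.047]
blue_a 0.7 [0.54  0.148 0.048]
```

```bash
python3 -m pendant '[[0.08,0.06,1,0,0,0,0.5],[0.08,0.06,2,0,0,0,0.5],[0.08,0.06,2.7,0,0,0,0.5],[0.08,0.06,3.16,0,0,0,0.5],[0.08,0.06,3.16,0,0,0,0.5],[0.08,0.06,3.16,0,0,0,0.0],[0.08,0.06,3.16,0,0,0,0.0],[0.08,0.06,3.16,0,0,0,0.0]]'|grep -E 'pos|width'
python3 -m pendant '[[0,0,0,0,0,0,0],[0,0,0,0,0,0,0],[0,0,-0.6,0,0,0,0],[0,0,-1.4,0,0,0,0],[0,0,-2,0,0,0,0],[0,0,-2.2,0,0,0,0],[0,0,-2.2,0,0,0,0]]'|grep -E 'pos|width|finger'
python3 -c "
from h import *
print(rel([.395,.355,.055],90))"
```

```text
tool_pos: [0.4151, 0.1373, 0.0484]
width: 0.295
tool_pos: [0.4146, 0.1375, 0.1579]
width: 0.296
finger_force: 30.0
('shift', array([-0.41, -4.35,  2.06]), 'rz', np.float64(-0.02), 'cur yaw', np.float64(-90.1), 'q6', np.float64(93.0))
```

```bash
python3 -m pendant '[[-0.55,-4.35,0,0,0,0,0],[-0.55,-4.35,0,0,0,0,0],[-0.55,-4.35,0,0,0,0,0],[-0.55,-4.35,0,0,0,0,0],[-0.55,-4.35,0,0,0,0,0],[-0.55,-4.35,0.7,0,0,0,0],[-0.55,-4.35,1.3,0,0,0,0],[-0.55,-4.35,1.8,0,0,0,0]]'|grep -E 'pos|width'
python3 -m pendant '[[0,0,0.2,0,0,0,0],[0,0,0.32,0,0,0,0],[0,0,0.32,0,0,0,0],[0,0,0.32,0,0,0,0.5],[0,0,0.32,0,0,0,0.5],[0,0,-0.7,0,0,0,0.5],[0,0,-1.7,0,0,0,0.5],[0,0,-2.4,0,0,0,0.5]]'|grep -E 'pos|width|ft'
python3 -c "
from h import *
print(rel([.540,.0765,.17],90)); [print(h) for h in heads()]"
```

```text
tool_pos: [0.3859, 0.3544, 0.0635]
width: 0.294
tool_pos: [0.3878, 0.3552, 0.191]
ft_force: [-0.2, 0.6, -0.7]
width: 0.5
('shift', array([3.06, 5.57, 0.42]), 'rz', np.float64(-0.02), 'cur yaw', np.float64(-90.2), 'q6', np.float64(119.9))
('blue', array([0.5382, 0.1432, 0.0471]), array([0.5388, 0.143 , 0.045 ]))
('red', array([0.5411, 0.0762, 0.0471]), array([0.5409, 0.0769, 0.045 ]))
```

```bash
python3 -m pendant '[[3.06,5.57,0,0,0,0,0.5],[3.06,5.57,0,0,0,0,0.5],[3.06,5.57,0,0,0,0,0.5],[3.06,5.57,0,0,0,0,0.5],[3.06,5.57,0,0,0,0,0.5],[3.06,5.57,0,0,0,0,0.5],[3.06,5.57,0,0,0,0,0.5],[3.06,5.57,0,0,0,0,0.5]]'|grep -E 'pos|width'
python3 -c "
from h import *
print(rel([.5405,.0765,.046],90)); [print(h) for h in heads()]
f=cams.grab_frame('side')
for n in('red_a','blue_a'):
 for r in cams.cut_out(f,n):
  if r['conf']>.3:
    P=pts(f,r['pixels']);P=P[P[:,2]>.042]; print(n,r['conf'],P.mean(0).round(3),np.ptp(P,0).round(3))"
```

```text
tool_pos: [0.5403, 0.0743, 0.1872]
width: 0.502
('shift', array([ 0.  , -0.04,  2.82]), 'rz', np.float64(-0.04), 'cur yaw', np.float64(-90.3), 'q6', np.float64(85.9))
red_a 0.82 [0.386 0.359 0.048] [0.024 0.027 0.013]
red_a 0.72 [ 0.454 -0.212  0.072] [0.29  0.442 0.198]
red_a 0.45 [0.543 0.081 0.048] [0.024 0.029 0.013]
red_a 0.4 [ 0.53  -0.152  0.055] [0.044 0.079 0.037]
blue_a 0.54 [0.539 0.15  0.048] [0.023 0.023 0.011]
```

```bash
python3 -m pendant '[[0,-0.04,1,0,0,0,0.5],[0,-0.04,1.9,0,0,0,0.5],[0,-0.04,2.5,0,0,0,0.5],[0,-0.04,2.82,0,0,0,0.5],[0,-0.04,2.82,0,0,0,0.5],[0,-0.04,2.82,0,0,0,0.0],[0,-0.04,2.82,0,0,0,0.0],[0,-0.04,2.82,0,0,0,0.0]]'|grep -E 'pos|width|ft'
python3 -m pendant '[[0,0,0,0,0,0,0],[0,0,0,0,0,0,0],[0,0,-0.6,0,0,0,0],[0,0,-1.4,0,0,0,0],[0,0,-2,0,0,0,0],[0,0,-2.4,0,0,0,0],[0,0,-2.4,0,0,0,0]]'|grep -E 'pos|width|finger'
python3 -c "
from h import *
print(rel([.447,.355,.049],90))"
```

```text
tool_pos: [0.5402, 0.0784, 0.0476]
ft_force: [-0.6, 1.0, 3.6]
width: 0.292
tool_pos: [0.5407, 0.078, 0.1691]
width: 0.296
finger_force: 30.0
('shift', array([-1.9 , -5.54,  2.39]), 'rz', np.float64(-0.02), 'cur yaw', np.float64(-90.2), 'q6', np.float64(86.1))
```

```bash
python3 -m pendant '[[-1.9,-5.54,0,0,0,0,0],[-1.9,-5.54,0,0,0,0,0],[-1.9,-5.54,0,0,0,0,0],[-1.9,-5.54,0,0,0,0,0],[-1.9,-5.54,0,0,0,0,0],[-1.9,-5.54,0,0,0,0,0],[-1.9,-5.54,0.7,0,0,0,0],[-1.9,-5.54,1.4,0,0,0,0]]'|grep -E 'pos|width|finger'
python3 -m pendant '[[0,0,0.5,0,0,0,0],[0,0,0.8,0,0,0,0],[0,0,1,0,0,0,0],[0,0,1,0,0,0,0],[0,0,1,0,0,0,0.5],[0,0,1,0,0,0,0.5],[0,0,1,0,0,0,0.5]]'|grep -E 'pos|width|ft'
python3 -m pendant '[[0,0,-1,0,0,0,0.5],[0,0,-2,0,0,0,0.5],[0,0,-2.4,0,0,0,0.5],[0,0,-2.4,0,0,0,0.5]]'|grep -E 'pos|width|ft'
python3 -c "
from h import *
print(rel([.5385,.143,.17],90)); [print(h) for h in heads()]"
```

```text
tool_pos: [0.4444, 0.3564, 0.0945]
width: 0.293
finger_force: 30.0
tool_pos: [0.4452, 0.3553, 0.046]
ft_force: [-0.9, 0.4, 0.0]
width: 0.497
tool_pos: [0.4464, 0.356, 0.1693]
ft_force: [-1.3, -0.3, -0.3]
width: 0.497
('shift', array([ 1.85,  4.25, -0.02]), 'rz', np.float64(-0.02), 'cur yaw', np.float64(-90.1), 'q6', np.float64(117.0))
('blue', array([0.5379, 0.1431, 0.0466]), array([0.5388, 0.143 , 0.045 ]))
```

```bash
python3 -m pendant '[[1.85,4.25,0,0,0,0,0.5],[1.85,4.25,0,0,0,0,0.5],[1.85,4.25,0,0,0,0,0.5],[1.85,4.25,0,0,0,0,0.5],[1.85,4.25,0,0,0,0,0.5],[1.85,4.25,0,0,0,0,0.5],[1.85,4.25,0,0,0,0,0.5]]'|grep -E 'pos|width'
python3 -c "
from h import *
print(rel([.5385,.143,.046],90)); 
f=cams.grab_frame('side')
for n in('red_a','blue_a'):
 for r in cams.cut_out(f,n):
  if r['conf']>.3:
    P=pts(f,r['pixels']);P=P[P[:,2]>.042]; print(n,r['conf'],P.mean(0).round(3),np.ptp(P,0).round(3))"
```

```text
tool_pos: [0.5367, 0.1425, 0.1646]
width: 0.501
('shift', array([ 0.04, -0.01,  2.37]), 'rz', np.float64(-0.03), 'cur yaw', np.float64(-90.2), 'q6', np.float64(93.0))
red_a 0.72 [0.386 0.358 0.049] [0.026 0.025 0.01 ]
red_a 0.52 [0.446 0.359 0.049] [0.027 0.024 0.011]
red_a 0.51 [ 0.532 -0.158  0.051] [0.025 0.025 0.018]
blue_a 0.5 [0.539 0.148 0.047] [0.023 0.026 0.012]
```

```bash
python3 -m pendant '[[0.04,0,0.8,0,0,0,0.5],[0.04,0,1.6,0,0,0,0.5],[0.04,0,2.1,0,0,0,0.5],[0.04,0,2.37,0,0,0,0.5],[0.04,0,2.37,0,0,0,0.5],[0.04,0,2.37,0,0,0,0.0],[0.04,0,2.37,0,0,0,0.0],[0.04,0,2.37,0,0,0,0.0]]'|grep -E 'pos|width|ft'
python3 -m pendant '[[0,0,0,0,0,0,0],[0,0,0,0,0,0,0],[0,0,-0.6,0,0,0,0],[0,0,-1.4,0,0,0,0],[0,0,-2,0,0,0,0],[0,0,-2.4,0,0,0,0],[0,0,-2.4,0,0,0,0]]'|grep -E 'pos|width|finger'
python3 -c "
from h import *
print(rel([.505,.355,.049],90))"
```

```text
tool_pos: [0.54, 0.1428, 0.0491]
ft_force: [-0.4, 0.1, 5.4]
width: 0.293
tool_pos: [0.5404, 0.1426, 0.1706]
width: 0.299
finger_force: 30.0
('shift', array([-0.73, -4.25,  2.43]), 'rz', np.float64(-0.02), 'cur yaw', np.float64(-90.2), 'q6', np.float64(92.9))
```

```bash
python3 -m pendant '[[-0.7,-4.25,0,0,0,0,0],[-0.7,-4.25,0,0,0,0,0],[-0.7,-4.25,0,0,0,0,0],[-0.7,-4.25,0,0,0,0,0],[-0.7,-4.25,0,0,0,0,0],[-0.7,-4.25,0,0,0,0,0],[-0.7,-4.25,0.7,0,0,0,0],[-0.7,-4.25,1.4,0,0,0,0]]'|grep -E 'pos|width|finger'
python3 -m pendant '[[0,0,0.5,0,0,0,0],[0,0,0.8,0,0,0,0],[0,0,1,0,0,0,0],[0,0,1,0,0,0,0],[0,0,1,0,0,0,0.5],[0,0,1,0,0,0,0.5],[0,0,1,0,0,0,0.5]]'|grep -E 'pos|width|ft'
python3 -m pendant '[[0,0,-1,0,0,0,0.45],[0,0,-2,0,0,0,0.45],[0,0,-3,0,0,0,0.45],[0,0,-3,0,0,0,0.45]]'|grep -E 'pos|width|ft'
python3 -c "
from h import *
f=cams.grab_frame('top');k=knob(f);print(k,rel([*k[0],.2],k[5]+90)); [print(h) for h in heads(f)]
save(f,'t8');cv2.imwrite('pics/t8c.png',cv2.resize(f['pixels'][150:300,110:460,::-1],None,fx=2.2,fy=2.2))"
```

```text
tool_pos: [0.5055, 0.3536, 0.0968]
width: 0.297
finger_force: 30.0
tool_pos: [0.5051, 0.355, 0.048]
ft_force: [-0.6, -0.3, -0.3]
width: 0.496
tool_pos: [0.507, 0.3562, 0.2053]
ft_force: [0.4, 0.2, -0.4]
width: 0.449
(array([ 0.41206765, -0.29346039]), np.int64(51), 'r', np.float64(0.08785709132101722), 'ang', np.float64(-133.2806014437827), 'dial', np.float64(87.9193985562173)) ('shift', array([-1.84, 12.99, -0.02]), 'rz', np.float64(-5.86), 'cur yaw', np.float64(-90.1), 'q6', np.float64(114.4))
```

View pics/t8c.png

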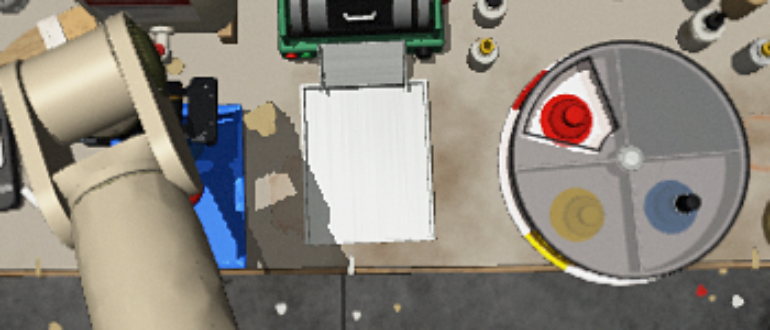

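The tray is empty and red sits centred in the opening (crop 568,118). The knob is at (688,203). Going back to the knob to close the cover.

```bash
python3 -m pendant '[[-1.1,7.8,0,0,0,0,0.45],[-1.1,7.8,0,0,0,0,0.45],[-1.1,7.8,0,0,0,0,0.45],[-1.1,7.8,0,0,0,0,0.45],[-1.1,7.8,0,0,0,0,0.45],[-1.1,7.8,0,0,0,0,0.45],[-1.1,7.8,0,0,0,0,0.45],[-1.1,7.8,0,0,0,0,0.45]]'|grep pos
python3 -m pendant '[[-0.74,5.19,0,0,0,-1,0.45],[-0.74,5.19,0,0,0,-2,0.45],[-0.74,5.19,0,0,0,-3,0.45],[-0.74,5.19,0,0,0,-4,0.45],[-0.74,5.19,0,0,0,-5,0.45],[-0.74,5.19,0,0,0,-5.9,0.45],[-0.74,5.19,0,0,0,-5.9,0.45],[-0.74,5.19,0,0,0,-5.9,0.45]]'|grep pos
python3 -c "
from h import *
print(rel([.412,-.2935,.1],-43.3))"
```

```text
tool_pos: [0.4476, -0.0366, 0.1965]
tool_pos: [0.4106, -0.2939, 0.1963]
('shift', array([0.03, 0.02, 1.93]), 'rz', np.float64(0.03), 'cur yaw', np.float64(-43.1), 'q6', np.float64(-5.8))
```

```bash
python3 -m pendant '[[0.03,0.02,0.9,0,0,0,0.45],[0.03,0.02,1.6,0,0,0,0.45],[0.03,0.02,1.93,0,0,0,0.45],[0.03,0.02,1.93,0,0,0,0.45],[0.03,0.02,1.93,0,0,0,0.3],[0.03,0.02,1.93,0,0,0,0.3],[0.03,0.02,1.93,0,0,0,0.3]]'|grep pos; python3 -c "
from h import *
arc(-177,8,-44,-133.3)"
```

```text
tool_pos: [0.4133, -0.2938, 0.1023]
[-0.01,-0.19,0.04,0,0,0.69,W]
[0.02,-0.36,0.04,0,0,1.38,W]
[0.06,-0.52,0.04,0,0,2.06,W]
[0.12,-0.68,0.04,0,0,2.75,W]
[0.19,-0.83,0.04,0,0,3.44,W]
[0.27,-0.97,0.04,0,0,4.12,W]
[0.37,-1.11,0.04,0,0,4.81,W]
[0.48,-1.24,0.04,0,0,5.50,W]
```

```bash
python3 -m pendant '[[-0.01,-0.19,0.04,0,0,0.69,0.3],[0.02,-0.36,0.04,0,0,1.38,0.3],[0.06,-0.52,0.04,0,0,2.06,0.3],[0.12,-0.68,0.04,0,0,2.75,0.3],[0.19,-0.83,0.04,0,0,3.44,0.3],[0.27,-0.97,0.04,0,0,4.12,0.3],[0.37,-1.11,0.04,0,0,4.81,0.3],[0.48,-1.24,0.04,0,0,5.5,0.3]]'|grep -E 'pos|ft'; python3 -c "
from h import *
arc(-220,8,-44,-177)"
```

```text
tool_pos: [0.3841, -0.234, 0.1]
ft_force: [0.1, -1.0, 0.5]
[0.01,-0.16,0.00,0,0,0.69,W]
[0.04,-0.33,-0.00,0,0,1.38,W]
[0.07,-0.49,-0.00,0,0,2.06,W]
[0.13,-0.64,-0.00,0,0,2.75,W]
[0.19,-0.79,-0.00,0,0,3.44,W]
[0.27,-0.94,-0.00,0,0,4.12,W]
[0.37,-1.07,-0.00,0,0,4.81,W]
[0.47,-1.20,-0.00,0,0,5.50,W]
```

```bash
python3 -m pendant '[[0.01,-0.16,0,0,0,0.69,0.3],[0.04,-0.33,0,0,0,1.38,0.3],[0.07,-0.49,0,0,0,2.06,0.3],[0.13,-0.64,0,0,0,2.75,0.3],[0.19,-0.79,0,0,0,3.44,0.3],[0.27,-0.94,0,0,0,4.12,0.3],[0.37,-1.07,0,0,0,4.81,0.3],[0.47,-1.2,0,0,0,5.5,0.3]]'|grep -E 'pos|ft'; python3 -m pendant '[[0,0,0,0,0,0,0.3],[0,0,0,0,0,0,0.45],[0,0,0,0,0,0,0.45],[0,0,-1,0,0,0,0.5],[0,0,-2,0,0,0,0.5],[0,0,-2.6,0,0,0,0.5],[0,0,-2.6,0,0,0,0.5]]'|grep pos
python3 -m pendant '[[2.5,-2.5,0,0,0,0,0.5],[2.5,-2.5,0,0,0,0,0.5],[2.5,-2.5,0,0,0,0,0.5],[2.5,-2.5,0,0,0,0,0.5],[2.5,-2.5,0,0,0,0,0.5]]'|grep pos
python3 -c "
from h import *
f=cams.grab_frame('top');print(knob(f)); save(f,'t9');cv2.imwrite('pics/t9c.png',cv2.resize(f['pixels'][150:300,110:460,::-1],None,fx=2.2,fy=2.2))"
```

```text
tool_pos: [0.4045, -0.1727, 0.1]
ft_force: [-1.0, -0.8, 0.3]
tool_pos: [0.4052, -0.1738, 0.233]
tool_pos: [0.5821, -0.1598, 0.2267]Traceback (most recent call last):
  File "<string>", line 3, in <module>
    f=cams.grab_frame('top');print(knob(f)); save(f,'t9');cv2.imwrite('pics/t9c.png',cv2.resize(f['pixels'][150:300,110:460,::-1],None,fx=2.2,fy=2.2))
                                   ~~~~^^^
  File "h.py", line 40, in knob
    v,u=np.nonzero(m); p=world(f,u,v,z=.109).mean(0)[:2]; d=p-C; a=np.degrees(np.arctan2(d[1],d[0]))
                         ~~~~~^^^^^^^^^^^^^^
  File "h.py", line 8, in world
    s=cv2.undistortPoints(p,K,np.array([f['k1'],0,0,0.]))[:,0]
      ~~~~~~~~~~~~~~~~~~~^^^^^^^^^^^^^^^^^^^^^^^^^^^^^^^^
cv2.error: OpenCV(4.12.0) /io/opencv/modules/calib3d/src/undistort.dispatch.cpp:347: error: (-215:Assertion failed) CV_IS_MAT(_src) && CV_IS_MAT(_dst) && (_src->rows == 1 || _src->cols == 1) && (_dst->rows == 1 || _dst->cols == 1) && _src->cols + _src->rows - 1 == _dst->rows + _dst->cols - 1 && (CV_MAT_TYPE(_src->type) == CV_32FC2 || CV_MAT_TYPE(_src->type) == CV_64FC2) && (CV_MAT_TYPE(_dst->type) == CV_32FC2 || CV_MAT_TYPE(_dst->type) == CV_64FC2) in function 'cvUndistortPointsInternal'
```

Wrong direction, though still clear at height. I'll work out a shift towards (0.45, 0.13).

```bash
python3 -c "
from h import *
print(rel([.45,.13,.226]))"
```

```text
('shift', array([-5.77, -2.68,  0.04]), 'rz', 0, 'cur yaw', np.float64(-130.9), 'q6', np.float64(104.3))
```

```bash
python3 -m pendant '[[-5.77,-2.7,0,0,0,0,0.5],[-5.77,-2.7,0,0,0,0,0.5],[-5.77,-2.7,0,0,0,0,0.5],[-5.77,-2.7,0,0,0,0,0.5],[-5.77,-2.7,0,0,0,0,0.5],[-5.77,-2.7,0,0,0,0,0.5],[-5.77,-2.7,0,0,0,0,0.5],[-5.77,-2.7,0,0,0,0,0.5]]'|grep pos
python3 -c "
from h import *
f=cams.grab_frame('top'); save(f,'t9');cv2.imwrite('pics/t9c.png',cv2.resize(f['pixels'][150:300,110:460,::-1],None,fx=2.2,fy=2.2));print(knob(f))"
```

```text
tool_pos: [0.4491, 0.132, 0.2291]
(array([ 0.40201989, -0.17417807]), np.int64(46), 'r', np.float64(0.08944166254968182), 'ang', np.float64(141.7914733630528), 'dial', np.float64(2.991473363052762))
```

View pics/t9c.png

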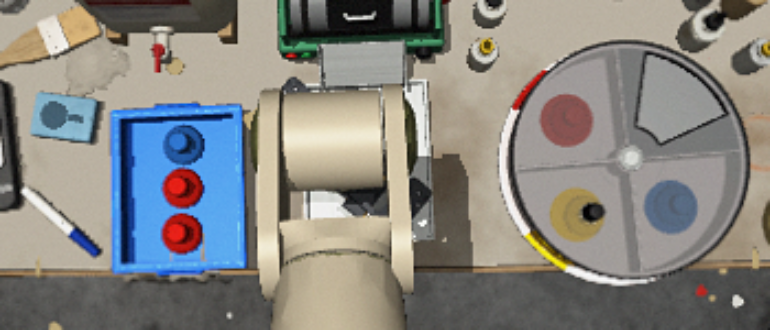

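Everything is in place; the opening is about 3° off centre on blank, so I'll nudge it in.

```bash
python3 -c "
from h import *
print(rel([.4025,-.174,.2]))"
```

```text
('shift', array([3.27, 5.23, 0.58]), 'rz', 0, 'cur yaw', np.float64(-130.9), 'q6', np.float64(132.7))
```

```bash
python3 -m pendant '[[3.27,5.23,0,0,0,0,0.45],[3.27,5.23,0,0,0,0,0.45],[3.27,5.23,0,0,0,0,0.45],[3.27,5.23,0,0,0,0,0.45],[3.27,5.23,0,0,0,0,0.45],[3.27,5.23,0,0,0,0,0.45],[3.27,5.23,0,0,0,0,0.45],[3.27,5.23,0,0,0,0,0.45]]'|grep pos
python3 -c "
from h import *
print(rel([.4025,-.174,.1])); s=arm.state()
a=np.radians(136.8);print(rel([C[0]+.088*np.cos(a),C[1]+.088*np.sin(a),.1]))"
```

```text
tool_pos: [0.4022, -0.1758, 0.2288]
('shift', array([-0.02, -0.03,  2.58]), 'rz', 0, 'cur yaw', np.float64(-131.2), 'q6', np.float64(92.2))
('shift', array([ 0.01, -0.18,  2.58]), 'rz', 0, 'cur yaw', np.float64(-131.2), 'q6', np.float64(92.2))
```

```bash
python3 -m pendant '[[-0.02,-0.03,1,0,0,0,0.45],[-0.02,-0.03,1.8,0,0,0,0.45],[-0.02,-0.03,2.4,0,0,0,0.45],[-0.02,-0.03,2.58,0,0,0,0.3],[-0.02,-0.03,2.58,0,0,0,0.3],[-0.01,-0.08,2.58,0,0,0,0.3],[0,-0.13,2.58,0,0,0,0.3],[0.01,-0.18,2.58,0,0,0,0.3]]'|grep -E 'pos|ft'
python3 -m pendant '[[0,0,0,0,0,0,0.3],[0,0,0,0,0,0,0.3],[0,0.04,0,0,0,0,0.45],[0,0.04,0,0,0,0,0.45],[0,0.04,-1,0,0,0,0.5],[0,0.04,-2,0,0,0,0.5],[0,0.04,-2.6,0,0,0,0.5],[0,0.04,-2.6,0,0,0,0.5]]'|grep -E 'pos|ft'
python3 -m pendant '[[-3.27,-5.23,0,0,0,0,0.5],[-3.27,-5.23,0,0,0,0,0.5],[-3.27,-5.23,0,0,0,0,0.5],[-3.27,-5.23,0,0,0,0,0.5],[-3.27,-5.23,0,0,0,0,0.5],[-3.27,-5.23,0,0,0,0,0.5],[-3.27,-5.23,0,0,0,0,0.5],[-3.27,-5.23,0,0,0,0,0.5]]'|grep pos
python3 -c "
from h import *
f=cams.grab_frame('top'); print(knob(f))"
```

```text
tool_pos: [0.4101, -0.1675, 0.1013]
ft_force: [-1.2, 0.1, -0.1]
tool_pos: [0.4093, -0.1698, 0.2339]
ft_force: [0.4, 0.6, -1.0]
tool_pos: [0.4556, 0.1367, 0.2291]
(array([ 0.40619301, -0.17044172]), np.int64(47), 'r', np.float64(0.08864543966747689), 'ang', np.float64(138.2232209275449), 'dial', np.float64(359.4232209275449))
```

Dial is within about 1° of closed; handing in.

```bash
python3 -c "
from bench import arm,close_job
print(arm.state()['clock'],close_job())"
```

```text
the job is handed in; nothing more can be done
45.4 None
```

I handed the job in at 45 s: one red and one blue casting are in their compartments, the other three are in the blue tote, and the yellow sample is still in place. The cover is back over the blank segment to within about 1°, and the marker and mould half were not touched.

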